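# Swap the control unit on the keyhole stand

## Robot

A 6-joint arm with a two-finger parallel gripper is mounted at the origin on a cart in front of the work surface, level with it; the furniture and walls round the work are solid. World frame = base frame: x ahead of the robot, y to its left, z up, the work surface at z = 0. Lengths are in m, angles in rad, forces in N, time in s.
With the tool pointing down it reaches from about 0.4 to 0.825 m from the base axis. Payload 7 kg.
Tool frame: the origin (TCP) lies between the finger pads, 19 mm behind the fingertips; this is the grasp point; z points along the fingers, y is the line along which they close (so a half turn about z gives the same grasp; the last joint's range is limited). The gripper opens to 88 mm and grips with 3 to 60 N. Pads are 19 mm wide; open, the fingers measure 130 mm over their backs; the gripper's body (78 mm by 193 mm) begins 47 mm behind the grasp point.
Start: joints at [-0.881, 0.359, 0.012, 0, -1.224, -0.288], TCP at [0.264, -0.621, 0.245] pointing down, gripper open.
Joint ranges: [-3.07, 3.07], [-1.43, 2.12], [-1.02, 1.25], [-3.03, 1.67], [-3.05, -0], [-3.03, 3.03]. Speed limits (rad/s): [2.39, 2.39, 3.01, 3.14, 3.14, 3.14].

## Interface

Orientations are given as [roll, pitch, yaw] about the fixed x, y, z axes, in that order (R = Rz(yaw) Ry(pitch) Rx(roll)).
In Python, from station import arm gives the robot as it stands.
- The arm moves only by the tool send_path, called after "Request:" as name(argument=value, ...) on one line, values as JSON. Schema: {"type":"object","properties":{"steps":{"type":"array","items":{"type":"number"},"minItems":5,"maxItems":100},"force":{"type":"number"},"only":{"type":"string"},"quiet":{"type":"boolean"},"lines":{"type":"string"}},"required":["steps"],"additionalProperties":false}. steps is one flat list of numbers that holds 1 to 20 rows one after another, with no inner brackets; each row has 5 numbers: the finger opening in m, then dx, dy, dz in cm, then a turn about the tool's z in rad; each row is the pose to reach, as a shift and turn from the pose commanded when the call began, along the tool's axes at that moment; what a row does not reach only later rows make up. A row lasts 1/12 s, in which the tool goes at most 0.0417 m and 0.125 rad, less where a joint would pass 70% of its speed; a pose out of reach is approached as far as the arm can. The fingers move at their own pace and stop on an object; force is the grip in N (left out, the last holds). Time passes only in rows, so rows that do not move let the fingers close. The tool returns the time, the measured TCP pose, the force, the opening and the grip force at its end. only (a regular expression) keeps the lines of the reply that match it, lines (a string "A,B") keeps lines A to B, and quiet returns only ok. Input that does not fit is refused with a message, and nothing moves.
- arm.get_state(): the state, without advancing time (a new reading comes with each control period).
- arm.grab_frame(name): name is "scene" or "top" or "wrist"; returns the picture (420x560x3 uint8, red, green, blue); there is no depth.
- arm.camera_params(name): a dict with "fx", "fy", "cx", "cy" (pixels), "D" ([k1, k2, p1, p2, k3] as OpenCV has them; the pictures are not rectified), "T" (4x4, takes a point from camera to world coordinates); the wrist camera has in their place "hand_eye" (4x4, takes a point from camera to tool coordinates, whose origin is the TCP and whose axes are the flange's). Camera axes: x right, y down, z forward; pixel columns grow to the right and rows downward; lengths in m; the calibration is good to about 2 mm. A picture is of the moment at which its call begins: read the wrist's pose just before it. camera_params takes no time and is no camera call.
- arm.job_done(): hands the job in; it is judged then, once.
The state is a dict: "t": time; "q": joint angles; "qd": joint speeds; "joint_efforts": joint torques, N m; "eef_pos": TCP position; "ee_rot": TCP orientation; "force": force on the tool from outside, world axes, zero at the start; "moment": the same for the moment, N m; "width": finger opening in m; "gripper_force": force on a finger pad.
Only numpy, scipy, OpenCV 4.12 (cv2) and the standard library are available. Lean on these libraries where they do the work, as an engineer would, in place of code of your own. Each camera call takes 0.05 s, during which the arm holds its last target. There are 200 camera calls.

## Task

The yellow control unit that hangs on the stand's two headed studs is due for calibration: lift it off and stand it upright in the middle of the grey mat. Then hang the blue control unit in its place: pass both keyholes over the stud heads and slide it down fully home, so that it hangs locked behind the heads. Do not drop or throw the units, and leave the other things on the table where they stand.

Things in the scene. Friction and masses are not known exactly. Their poses are not given: they have to be found in the camera images.
- old_unit: Control unit, yellow front: housing 44 (x) x 90 (y) x 55 mm; behind it an upright keyhole plate 90 wide, 118 tall, 4 thick (x = 22 to 26 mm); grip lug on top. Origin: centre of the housing's underside; z up, front towards -x, plate's back faces +x. 0.2 to 0.4 kg; stands on its own foot. At the start it hangs on the studs, tipped up to 3 degrees.
- new_unit: Control unit, blue front: housing 44 (x) x 90 (y) x 55 mm; behind it an upright keyhole plate 90 wide, 118 tall, 4 thick (x = 22 to 26 mm); grip lug on top. Origin: centre of the housing's underside; z up, front towards -x, plate's back faces +x. 0.2 to 0.4 kg; stands on its own foot. At the start it stands left or right of the stand's front, turned up to 40 degrees.
- old_grip (a point): Yellow unit's black grip lug, 20 x 20 mm, 36 tall (unit z = 118 to 154), vertical, flat faces along unit x and y: this point is on its axis (unit x = 4, y = 0, z = 142 mm); with the TCP here the fingertips stay 5 mm above the plate. Axes as the unit's.
- new_grip (a point): Blue unit's black grip lug, 20 x 20 mm, 36 tall (unit z = 118 to 154), vertical, flat faces along unit x and y: this point is on its axis (unit x = 4, y = 0, z = 142 mm); with the TCP here the fingertips stay 5 mm above the plate. Axes as the unit's.
- old_seat (a point): Yellow unit, same keyholes as the blue: midway between the two slots' home positions, mid-plate (unit x = 24, y = 0, z = 98 mm). It is freed by lifting 18 mm, then drawing it straight off the board (12 mm clears the heads). Axes as the unit's.
- new_entry (a point): Blue unit: midway between the two keyholes' entry holes, mid-plate (unit x = 24, y = 0, z = 80 mm). Each entry hole is 23 mm across, centred at unit y = -25 and +25 mm; from it a slot 10 mm wide runs upward. Axes as the unit's.
- new_seat (a point): Blue unit: midway between the two slots' upper ends, where the shanks' axes lie when home, mid-plate (unit x = 24, y = 0, z = 98 mm), 18 mm above new_entry. It meets stud_mid when the unit hangs home. Axes as the unit's.
- stand: Fixed stand: base 110 (x) x 150 (y) x 12 mm; upright grey board 150 wide, 12 thick, top 156 mm above the table, front face at stand x = +20 mm, facing -x (towards the robot, turned up to 17 degrees); two headed studs near its top. Origin: centre of the base's underside; z up. A tall sieve shaker stands from 0.2 m to its right, another from 0.4 m to its left.
- stud_mid (a point): Midway between the two studs' shanks, half way along them (stand x = 16, y = 0, z = 140 mm); axes as the stand's. Studs point to -x at stand y = -25 and +25 mm: shank 6 mm thick, 8 long, then a brass head 16 across, 4 thick, ending 12 mm from the board. The 4 mm plate has 4 mm of play behind the heads.
- mat: Fixed square grey mat with a dark rim, 140 x 140 x 3 mm, lying to the left or the right of the stand's front, on the side where the blue unit is not. Origin: centre of its underside, z up.
- steel_can_small: Bystander: open steel can 70 mm across, 62 mm tall, beside the blue unit. Origin: centre of its underside. To be left where it stands.
- mortar_core: Bystander: grey mortar core sample 50 mm across, 42 mm tall, beside the blue unit. Origin: centre of its underside. To be left where it stands.
- glass_jar: Bystander: glass sample jar with a blue lid, 46 mm across, 72 mm tall, beside the mat. Origin: centre of its underside. To be left where it stands.
- sample_tin: Bystander: round sample tin 61 mm across, 35 mm tall, beside the mat. Origin: centre of its underside. To be left where it stands.
- wash_bottle: Bystander: pale wash bottle with a red spout, 60 x 73 mm, 174 mm tall, beside the stand. Origin: centre of its underside. To be left where it stands.
- steel_can_big: Bystander: open steel can 102 mm across, 98 mm tall, on the other side of the stand. Origin: centre of its underside. To be left where it stands.
- mortar_bowl: Bystander: white mortar bowl 78 mm across, 46 mm tall, in front of the stand. Origin: centre of its underside. To be left where it stands.

How it is judged:
On the way, in this order (a step that is already met when the one before it is completed fails the run):
1. the yellow unit is off the studs and stands released, upright in the middle of the mat (x of old_unit in the frame of mat between -0.045 and 0.045 m and y of old_unit in the frame of mat between -0.045 and 0.045 m and z of old_unit in the frame of mat between -0.002 and 0.007 m and angle between old_unit's own z axis and vertical below 0.1 rad and contact force between the fingers and old_unit below 0.1 N), for 0.2 s.
2. the blue unit is fully home on both studs (z of new_seat in the frame of stud_mid between -0.005 and 0.005 m and y of new_seat in the frame of stud_mid between -0.005 and 0.005 m and x of new_seat in the frame of stud_mid between -0.006 and 0.006 m and angle between the y axis of new_unit and the y axis of stand, either way round below 0.1 rad and angle between new_unit's own z axis and vertical below 0.1 rad), for 0.2 s.
At the end, for the whole second after the job is handed in: Blue unit hangs on both studs, new_seat within 5 mm of stud_mid in height and sideways and 6 mm along the studs, upright and square within 0.1 rad; yellow unit upright within 0.1 rad on the mat, origin within 45 mm of its centre along each side; both released, at rest (all of step 1 and all of step 2 and linear speed of each of old_unit, new_unit below 0.02 m/s and contact force between the fingers and new_unit below 0.1 N); the robot touches nothing.
It fails at once if a bystander is moved by more than 30 mm (distance of any of steel_can_small, mortar_core, glass_jar, sample_tin, wash_bottle, steel_can_big, mortar_bowl from where it was at the start of the episode above 0.03 m).
It fails at once if a unit is dropped or thrown (faster than 1 m/s) (linear speed of any of old_unit, new_unit above 1 m/s).
It also fails if it takes over 61 s, if anything falls off the work surface, if the arm or the gripper's body presses on something with over 40 N, if the wrist force passes 120 N, or if a joint passes its speed limit or range.

## Working session

There is one attempt and no reset: what is moved stays moved. The work goes in short steps, Python scripts to look and compute and a tool call to move; the robot and the scene stay as the last step left them, time stands still between calls to the robot, and variables do not carry over. Pictures are saved under pics/ and viewed, at most 10 in all, crops included, and the job is handed in when it is done.

```bash
ls; mkdir -p pics; python3 - <<'E'
from station import arm
import cv2,numpy as np
np.set_printoptions(precision=4,suppress=True)
for n in("scene","top"):
    cv2.imwrite(f"pics/{n}0.png",arm.grab_frame(n)[:,:,::-1])
    print(n,arm.camera_params(n))
print(arm.camera_params("wrist")); s=arm.get_state(); print(s)
E
```

```text
pics
station.py
scene {'fx': 420.2571156583117, 'fy': 420.2571156583117, 'cx': 277.19112184422437, 'cy': 207.84024817564082, 'D': array([-0.0577,  0.    ,  0.    ,  0.    ,  0.    ]), 'T': array([[-0.7713, -0.466 ,  0.4335,  0.0707],
       [-0.6364,  0.561 , -0.5294,  0.6482],
       [ 0.0035, -0.6842, -0.7293,  0.9988],
       [ 0.    ,  0.    ,  0.    ,  1.    ]])}
top {'fx': 449.98533765292353, 'fy': 449.98533765292353, 'cx': 275.27873155109654, 'cy': 209.72176940426715, 'D': array([-0.1445,  0.    ,  0.    ,  0.    ,  0.    ]), 'T': array([[-0.0272, -0.9862,  0.1636,  0.3895],
       [-0.9995,  0.0247, -0.0171,  0.0113],
       [ 0.0128, -0.164 , -0.9864,  1.3263],
       [ 0.    ,  0.    ,  0.    ,  1.    ]])}
{'fx': 355.0525814552393, 'fy': 355.0525814552393, 'cx': 272.31417839183115, 'cy': 215.37934446086211, 'D': array([-0.0646,  0.    ,  0.    ,  0.    ,  0.    ]), 'hand_eye': array([[-0.0001, -0.9607, -0.2776,  0.0736],
       [ 1.    ,  0.    , -0.0006,  0.    ],
       [ 0.0006, -0.2776,  0.9607, -0.1385],
       [ 0.    ,  0.    ,  0.    ,  1.    ]])}
{'t': 0.1, 'q': array([-0.8809,  0.3593,  0.0112, -0.0003, -1.2241, -0.2881]), 'qd': array([-0.001 , -0.0025,  0.0007,  0.0016, -0.0013, -0.0008]), 'joint_efforts': array([ -0.001 , -58.4163,  29.3753,   7.0155,   0.0102,  -0.    ]), 'eef_pos': array([ 0.2638, -0.6209,  0.2445]), 'ee_rot': array([ 3.1401, -0.0001, -2.7399]), 'force': array([-0.671 ,  0.7278,  0.1109]), 'moment': array([ 0.0519, -0.0366,  0.0488]), 'gripper_force': 0.0, 'width': 0.08754472073466726}
```

View pics/scene0.png

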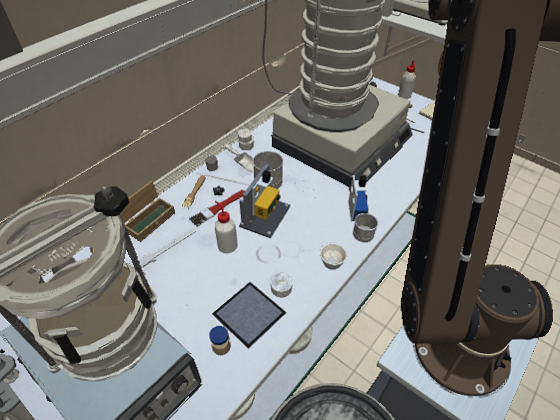

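View pics/top0.png

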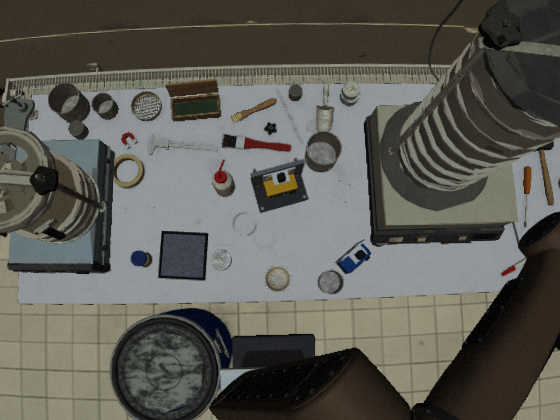

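The scene view shows the mat at (250,314), the yellow unit on its stand at (266,203) and the blue unit at (360,204). The top view shows the mat at (183,256), the yellow lug near (283,177) and the blue unit near (354,256).

```bash
cat > h.py <<'E'
import cv2,numpy as np
from scipy.spatial.transform import Rotation as Ro
from station import arm
np.set_printoptions(precision=4,suppress=True)
def Ttool(s):
    T=np.eye(4);T[:3,:3]=Ro.from_euler('xyz',s["ee_rot"]).as_matrix();T[:3,3]=s["eef_pos"];return T
def cam(n,s=None):
    p=arm.camera_params(n);K=np.array([[p["fx"],0,p["cx"]],[0,p["fy"],p["cy"]],[0,0,1]])
    return K,p["D"],(Ttool(s)@p["hand_eye"] if n=="wrist" else p["T"])
def rays(c,uv):
    K,D,T=c;q=cv2.undistortPoints(np.float64(uv).reshape(-1,1,2),K,D)[:,0]
    return T[:3,3],np.c_[q,np.ones(len(q))]@T[:3,:3].T
def onz(c,uv,z):
    o,d=rays(c,uv);return o+d*((z-o[2])/d[:,2])[:,None]
def proj(c,X):
    K,D,T=c;M=np.linalg.inv(T);return cv2.projectPoints(np.float64(X).reshape(-1,1,3),cv2.Rodrigues(M[:3,:3])[0],M[:3,3],K,D)[0][:,0]
def tri(c1,u1,c2,u2):
    o1,d1=rays(c1,[u1]);o2,d2=rays(c2,[u2]);d1=d1[0];d2=d2[0]
    k=np.linalg.lstsq(np.c_[d1,-d2],o2-o1,rcond=None)[0];a=o1+k[0]*d1;b=o2+k[1]*d2
    return (a+b)/2,np.linalg.norm(a-b)
def totool(p,s): # displacement of world point from TCP in tool axes
    T=Ttool(s);return T[:3,:3].T@(np.asarray(p)-T[:3,3])
def blobs(m,amin=20):
    cs=cv2.findContours(m.astype(np.uint8),cv2.RETR_EXTERNAL,cv2.CHAIN_APPROX_NONE)[0]
    return sorted([c for c in cs if cv2.contourArea(c)>=amin],key=cv2.contourArea,reverse=True)
E
python3 - <<'E'
from h import *
I=cv2.imread("pics/top0.png");c=cam("top");hsv=cv2.cvtColor(I,cv2.COLOR_BGR2HSV)
for n,lo,hi,roi in(("yel",(18,120,80),(35,255,255),(240,150,330,220)),("blue",(100,120,40),(125,255,255),(330,230,380,285)),("blk",(0,0,0),(180,255,45),(265,165,300,195)),("blk2",(0,0,0),(180,255,45),(330,230,380,285))):
    x0,y0,x1,y1=roi
    for b in blobs(cv2.inRange(hsv[y0:y1,x0:x1],lo,hi),8)[:3]:
        r=cv2.minAreaRect(b);uv=np.array(r[0])+[x0,y0];print(n,uv,r[1:],onz(c,[uv],.196)[0],onz(c,[uv],.154)[0])
for uv,n,z in(((183,256),"mat",.003),((280,187),"stand",0)):print(n,onz(c,[uv],z)[0])
crop=cv2.resize(I[150:290,120:390],None,fx=2.9,fy=2.9,interpolation=cv2.INTER_CUBIC);cv2.imwrite("pics/topcrop.png",crop)
E
```

```text
yel [280.066  184.4811] ((15.521740913391113, 32.005008697509766), 74.05460357666016) [ 0.6425 -0.0224  0.196 ] [ 0.6519 -0.0236  0.154 ]
blue [354.9918 258.0902] ((14.468169212341309, 30.856889724731445), 50.19443130493164) [ 0.4483 -0.206   0.196 ] [ 0.4505 -0.2141  0.154 ]
blk [288.  179.5] ((29.0, 22.0), 90.0) [ 0.6551 -0.0432  0.196 ] [ 0.665  -0.0453  0.154 ]
blk [280.9118 177.1471] ((8.48874568939209, 7.033533096313477), 75.96376037597656) [ 0.6618 -0.0251  0.196 ] [ 0.6719 -0.0265  0.154 ]
blk2 [375.  237.5] ((15.0, 8.0), 90.0) [ 0.4989 -0.2603  0.196 ] [ 0.503  -0.2704  0.154 ]
blk2 [360.  254.5] ((7.77817440032959, 7.77817440032959), 45.0) [ 0.4569 -0.2193  0.196 ] [ 0.4594 -0.2278  0.154 ]
blk2 [341.5471 267.3882] ((12.798896789550781, 1.6269785165786743), 49.39870071411133) [ 0.426  -0.1707  0.196 ] [ 0.4274 -0.1775  0.154 ]
mat [0.4777 0.2639 0.003 ]
stand [ 0.6786 -0.0278  0.    ]
```

View pics/topcrop.png

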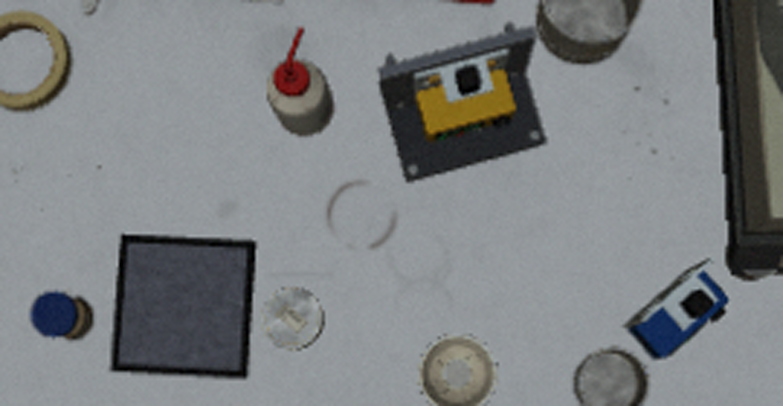

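The crop shows the yellow lug at about (468,79) with the stand turned about +15°. The blue unit sits at (680,310) with its plate on the upper-left side, turned about +40°. The shaker corner is just right of the blue unit, so I'll approach by going round in front of it.

```bash
python3 - <<'E'
from h import *
s=arm.get_state()
for p in((.40,-.20,.31),(.65,-.03,.31)):print(totool(p,s))
E
```

```text
[-0.2899  0.3342 -0.065 ]
[-0.5865  0.3929 -0.065 ]
```

The rows are not in the units I measure in: shifts go in cm. I convert before sending: 0.334 m is 33.4, -0.29 m is -29.

Request:
send_path(steps=[0.088,-29,33.4,-6.5,0.13,0.088,-29,33.4,-6.5,0.13,0.088,-29,33.4,-6.5,0.13,0.088,-29,33.4,-6.5,0.13,0.088,-29,33.4,-6.5,0.13,0.088,-29,33.4,-6.5,0.13,0.088,-29,33.4,-6.5,0.13,0.088,-29,33.4,-6.5,0.13,0.088,-29,33.4,-6.5,0.13,0.088,-29,33.4,-6.5,0.13,0.088,-29,33.4,-6.5,0.13,0.088,-29,33.4,-6.5,0.13,0.088,-29,33.4,-6.5,0.13])

```text
t: 1.18
eef_pos: [0.4007, -0.1989, 0.3107]
ee_rot: [-3.141, 0.001, -2.866]
force: [-0.1, -1.2, -1.1]
width: 0.0876
gripper_force: 0.0
```

```bash
python3 - <<'E'
from h import *
s=arm.get_state();I=arm.grab_frame("wrist");cv2.imwrite("pics/wb.png",I[:,:,::-1])
print(s["eef_pos"],s["ee_rot"]);import json
json.dump({k:np.array(s[k]).tolist() for k in("eef_pos","ee_rot")},open("wb.json","w"))
for p in((.65,-.03,.31),):print(totool(p,s))
E
```

```text
[ 0.4007 -0.1989  0.3107] [-3.1415  0.0008 -2.866 ]
[-0.2858  0.0947  0.0009]
```

Scaled: -0.286 m is -28.6, 0.095 m is 9.5.

Request:
send_path(steps=[0.088,-28.6,9.5,0,0,0.088,-28.6,9.5,0,0,0.088,-28.6,9.5,0,0,0.088,-28.6,9.5,0,0,0.088,-28.6,9.5,0,0,0.088,-28.6,9.5,0,0,0.088,-28.6,9.5,0,0,0.088,-28.6,9.5,0,0,0.088,-28.6,9.5,0,0,0.088,-28.6,9.5,0,0])

```text
t: 2.07
eef_pos: [0.6503, -0.0333, 0.3085]
ee_rot: [3.141, -0.003, -2.871]
force: [-0.7, -0.3, 0.4]
width: 0.0876
gripper_force: 0.0
```

```bash
python3 - <<'E'
from h import *
s=arm.get_state();I=arm.grab_frame("wrist");cv2.imwrite("pics/wy.png",I[:,:,::-1])
print(s["eef_pos"],s["ee_rot"]);import json
json.dump({k:np.array(s[k]).tolist() for k in("eef_pos","ee_rot")},open("wy.json","w"))
E
```

```text
[ 0.6503 -0.0333  0.3085] [ 3.1414 -0.0031 -2.8709]
```

View pics/wy.png

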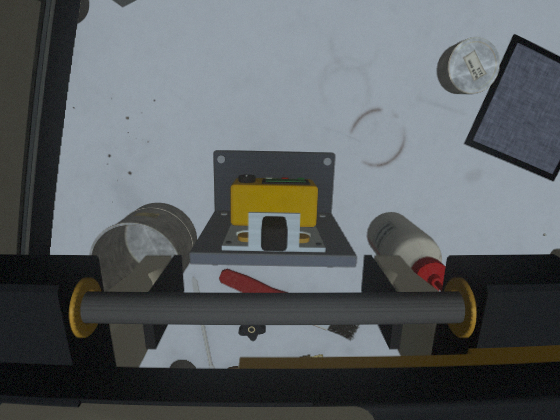

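View pics/wb.png

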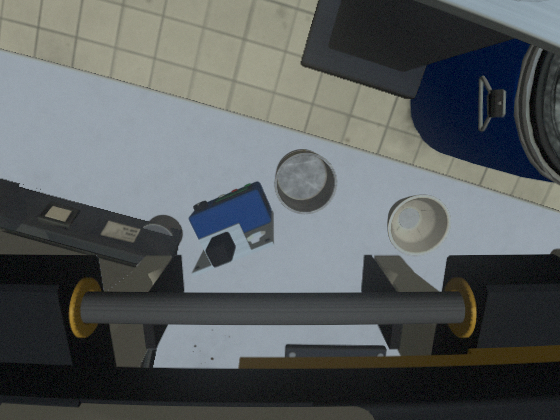

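In the wrist views, the yellow lug is at (274,232) with brass heads at about (240,238) and (308,238), nearly square to the tool. The blue lug is at (220,247), turned about 25° relative to the tool. I'll zoom in on both lugs side by side, with contrast stretched.

```bash
python3 - <<'E'
from h import *
import json
a=cv2.imread("pics/wy.png")[165:275,185:365];b=cv2.imread("pics/wb.png")[170:280,180:310]
g=lambda x:cv2.resize(np.uint8(255*(x/255.)**.5),None,fx=4 if x.shape[1]==180 else 4,fy=4,interpolation=cv2.INTER_NEAREST)
A=g(a);B=g(b)
cv2.imwrite("pics/z1.png",A);cv2.imwrite("pics/z2.png",B)
E
```

```text
(no output)
```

View pics/z1.png

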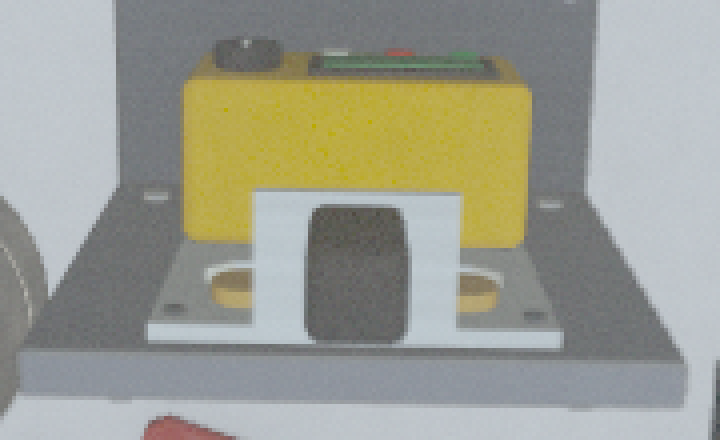

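View pics/z2.png

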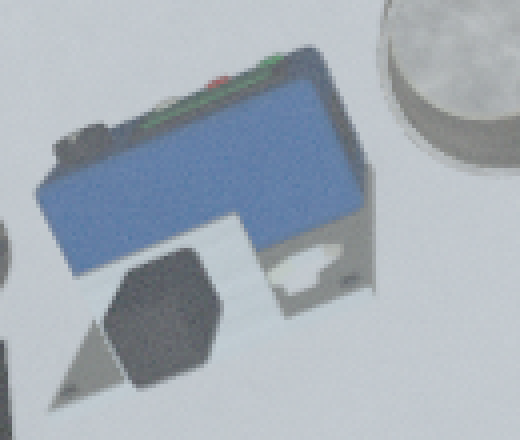

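The zooms resolve both lugs. The yellow one's top back edge runs (307,342)-(408,340), its front foot edge is at row 208, and the plate's back edge runs (148,340)-(562,346). The blue lug's top corners are (105,322), (142,388) and (212,358).

```bash
cat > m.py <<'E'
from h import *
import json
L=lambda f:{k:np.array(v) for k,v in json.load(open(f)).items()}
sy,sb=L("wy.json"),L("wb.json");cy,cb,ct,cs=cam("wrist",sy),cam("wrist",sb),cam("top"),cam("scene")
Y=lambda p:np.array(p)/4+[185,165]-.4
B=lambda p:np.array(p)/4+[180,170]-.4
E
python3 - <<'E'
from m import *
be=onz(cy,Y([(307,342),(408,341)]),.196);fb=onz(cy,Y([(307,207),(405,207)]),.160);pl=onz(cy,Y([(148,341),(562,347)]),.160)
for n,e in(("lugback",be),("lugfoot",fb),("plate",pl)):
    d=e[0]-e[1];print(n,e[:,:2],np.linalg.norm(d),"yaw",np.degrees(np.arctan2(-d[0],d[1])),e.mean(0))
# heights by two views: yellow lug top centre, (top view blob)
ym=onz(cy,Y([(357,303)]),.196)[0]
print("yellow tri",tri(ct,(280.9,177.15),cy,Y((357,300))), "pred top px of lug ctr",proj(ct,[ym]))
t=onz(cb,B([(105,322),(142,388),(212,358)]),.154);b=onz(cb,B([(127,272),(192,248),(220,312)]),.118)
print("blue top",t[:,:2],np.linalg.norm(np.diff(t,axis=0),axis=1),"ctr",(t[0]+t[2])/2)
print("blue foot",b[:,:2],np.linalg.norm(np.diff(b,axis=0),axis=1),"ctr",(b[0]+b[2])/2)
print("blue tri",tri(ct,(360,254.5),cb,B((158.5,340))))
I=cv2.imread("pics/top0.png");h=cv2.cvtColor(I,cv2.COLOR_BGR2HSV)
# mat from dark region
m=cv2.inRange(I,(0,0,0),(140,140,140));m[:,:145]=0;m[:,225:]=0;m[:225]=0;m[285:]=0
r=cv2.minAreaRect(blobs(m)[0]);print(r,onz(ct,[r[0]],.003),onz(ct,cv2.boxPoints(r),.003))
E
```

```text
lugback [[ 0.6775 -0.0343]
 [ 0.6722 -0.0159]] 0.019128900755611834 yaw -163.8880590610782 [ 0.6748 -0.0251  0.196 ]
lugfoot [[ 0.6621 -0.0395]
 [ 0.6566 -0.0196]] 0.020631608919451504 yaw -164.4942683801501 [ 0.6593 -0.0296  0.16  ]
plate [[ 0.7005 -0.0649]
 [ 0.6779  0.022 ]] 0.08982098610007683 yaw -165.38420757651522 [ 0.6892 -0.0215  0.16  ]
yellow tri (array([ 0.6624, -0.0265,  0.2024]), np.float64(0.005257661449923168)) pred top px of lug ctr [[281.6725 175.0238]]
blue top [[ 0.4593 -0.2441]
 [ 0.4727 -0.2324]
 [ 0.4612 -0.2189]] [0.0177 0.0178] ctr [ 0.4603 -0.2315  0.154 ]
blue foot [[ 0.4606 -0.2448]
 [ 0.4501 -0.2307]
 [ 0.4646 -0.22  ]] [0.0175 0.018 ] ctr [ 0.4626 -0.2324  0.118 ]
blue tri (array([ 0.4603, -0.23  ,  0.152 ]), np.float64(0.003635510875760535))
((182.51181030273438, 255.26986694335938), (48.8332633972168, 48.88447570800781), 2.935673475265503) [[0.4799 0.2654 0.003 ]] [[0.4132 0.3416 0.003 ]
 [0.5576 0.3353 0.003 ]
 [0.5468 0.189  0.003 ]
 [0.4034 0.1974 0.003 ]]
```

Scaled: 0.058 m is 5.8, 0.03 m is 3.

Request:
send_path(steps=[0.06,-1.8,0.1,3,0.01,0.06,-1.8,0.1,5.8,0.01,0.06,-1.8,0.1,5.8,0.01])

```text
t: 2.37
eef_pos: [0.664, -0.0276, 0.2467]
ee_rot: [3.139, -0.008, -2.882]
force: [-1.2, -0.5, -1.7]
width: 0.073
gripper_force: 0.0
```

```bash
python3 - <<'E'
from m import *
s=arm.get_state();I=arm.grab_frame("wrist")[:,:,::-1].copy();cv2.imwrite("pics/wy2.png",I);c=cam("wrist",s)
json.dump({k:np.array(s[k]).tolist() for k in("eef_pos","ee_rot")},open("wy2.json","w"))
print(s["eef_pos"],proj(c,[[.6651,-.0277,.196],[.6748,-.0251,.196],[.6892,-.0215,.16]]))
z=cv2.resize(np.uint8(255*(I[170:320,185:365]/255.)**.5),None,fx=4,fy=4,interpolation=cv2.INTER_NEAREST);cv2.imwrite("pics/z3.png",z)
E
```

```text
[ 0.664  -0.0276  0.2467] [[271.3387 249.7275]
 [271.3973 265.9495]
 [271.1384 264.5955]]
```

View pics/z3.png

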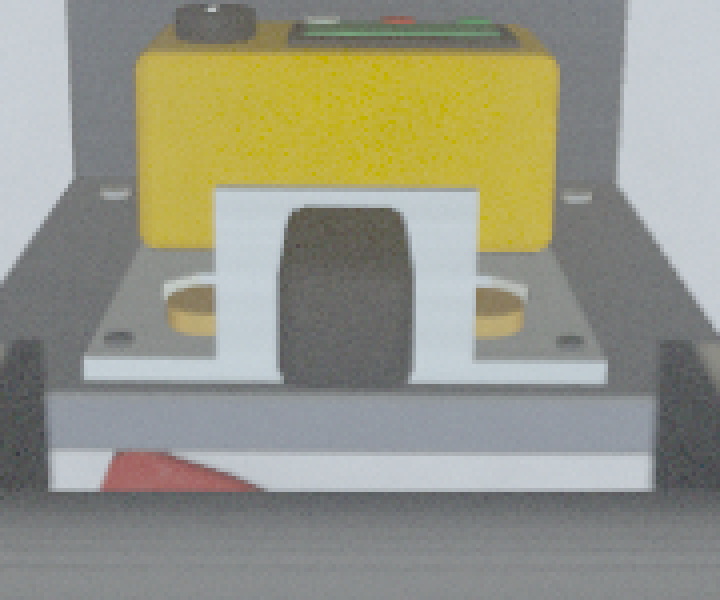

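The second view agrees with the prediction: lug back edge at row 384 and plate corners at (84,380) and (607,384). I'll triangulate heights from the two wrist positions.

```bash
python3 - <<'E'
from m import *
c2=cam("wrist",L("wy2.json"));Z=lambda p:np.array(p)/4+[185,170]-.4
for a,b in(((357.5,342),(346,385)),((148,341),(84,380)),((562,347),(607,384))):print(tri(cy,Y(a),c2,Z(b)))
pl=onz(c2,Z([(84,380),(607,384)]),.16);d=pl[0]-pl[1];print(pl.mean(0),np.linalg.norm(d),np.degrees(np.arctan2(-d[0],d[1]))+180)
s=arm.get_state();print(s["eef_pos"],s["ee_rot"],totool((.6668,-.0275,.184),s))
E
```

```text
(array([ 0.6761, -0.0248,  0.1929]), np.float64(0.00022391276737460163))
(array([ 0.698 , -0.0647,  0.166 ]), np.float64(1.667035632781064e-05))
(array([0.6746, 0.0193, 0.1699]), np.float64(0.00035751886642437824))
[ 0.6897 -0.0215  0.16  ] 0.09021660465119204 14.339724301346223
[ 0.6649 -0.0279  0.2499] [ 3.1408 -0.0058 -2.8814] [-0.0023 -0.0002  0.0659]
```

Scaled: 0.064 m is 6.4, 0.035 m is 3.5.

Request:
send_path(steps=[0.06,-0.2,0,3.5,0,0.06,-0.2,0,6.4,0,0.06,-0.2,0,6.4,0,0.0,-0.2,0,6.4,0,0.0,-0.2,0,6.4,0,0.0,-0.2,0,6.4,0,0.0,-0.2,0,6.4,0,0.0,-0.2,0,6.4,0], force=30)

```text
t: 3.08
eef_pos: [0.6699, -0.0258, 0.1902]
ee_rot: [-3.141, 0.003, -2.88]
force: [-0.3, 0.4, 0.7]
width: 0.0322
gripper_force: 0.0
```

```bash
python3 -c "
from h import *
s=arm.get_state();print(s['eef_pos'],s['ee_rot'],s['force'],s['width'],s['gripper_force'])"
```

```text
[ 0.6699 -0.0258  0.1902] [-3.1413  0.0025 -2.8797] [-0.2622  0.3869  0.735 ] 0.03215061399601956 0.0
```

Request:
send_path(steps=[0.0,0,0,0,0,0.0,0,0,0,0,0,0,0,0,0,0,0,0,0,0], force=30)

```text
t: 3.42
eef_pos: [0.6695, -0.0258, 0.189]
ee_rot: [-3.141, 0.001, -2.88]
force: [-1.4, -0.7, 4.6]
width: 0.0198
gripper_force: 30.0
```

```bash
python3 -c "
from h import *
s=arm.get_state();print(s['eef_pos'],s['ee_rot'],s['force'],s['moment'],s['width'],s['gripper_force'])"
```

```text
[ 0.6695 -0.0258  0.189 ] [-3.1413  0.0007 -2.8795] [-1.4011 -0.7294  4.6038] [-0.0448  0.3701  0.083 ] 0.019755868934429138 29.95978206396103
```

Request:
send_path(steps=[0,0,0,-0.6,0,0,0,0,-1.2,0,0,0,0,-1.8,0,0,0,0,-1.8,0,0,0,0,-1.8,0,0,0,0,-1.8,0])

```text
t: 3.92
eef_pos: [0.6689, -0.0258, 0.2061]
ee_rot: [3.141, -0.001, -2.88]
force: [0.5, 0.0, -2.9]
width: 0.0196
gripper_force: 30.0
```

Request:
send_path(steps=[0,0.6,0,0,0,0,1.2,0,0,0,0,1.8,0,0,0,0,3,0,0,0,0,3,0,0,0,0,3,0,0,0])

```text
t: 4.42
eef_pos: [0.6395, -0.0338, 0.2068]
ee_rot: [3.142, 0.0, -2.88]
force: [0.6, -1.2, -2.8]
width: 0.0196
gripper_force: 30.0
```

```bash
python3 - <<'E'
from h import *
s=arm.get_state();print(s['eef_pos'],s['force'],s['width']);cv2.imwrite("pics/free.png",arm.grab_frame("wrist")[:,:,::-1])
c=cam("wrist",s)
E
```

```text
[ 0.6395 -0.0338  0.2068] [ 0.6295 -1.1532 -2.7739] 0.0195542057531454
```

View pics/free.png

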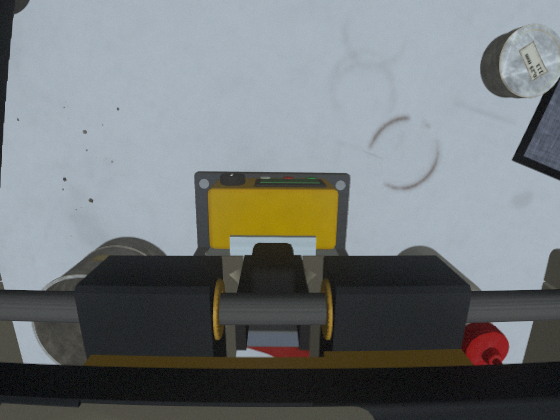

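Yellow is off the studs: it sits square in the fingers at (273,215), with the free studs behind it. Next, the mat.

```bash
python3 -c "
from h import *
s=arm.get_state()
for p in((.50,.02,.28),(.487,.267,.28),(.487,.267,.151)):print(totool(p,s))"
```

```text
[ 0.1214  0.0881 -0.0733]
[ 0.07    0.33   -0.0733]
[0.0701 0.3301 0.0557]
```

Scaled: 0.33 m is 33, 0.32 m is 32.

Request:
send_path(steps=[0,12,9,-7.3,0,0,12,9,-7.3,0,0,12,9,-7.3,0,0,12,9,-7.3,0,0,11,13,-7.3,0,0,10,17,-7.3,0,0,9,21,-7.3,0,0,8,25,-7.3,0,0,7,29,-7.3,0,0,7,32,-7.3,0,0,7,33,-6,0,0,7,33,-3,0,0,7,33,0,0,0,7,33,2,0,0,7,33,3.6,0,0,7,33,3.6,0,0,7,33,3.6,0])

```text
t: 5.88
eef_pos: [0.4873, 0.267, 0.1701]
ee_rot: [-3.14, -0.001, -2.88]
force: [0.2, -0.0, -1.2]
width: 0.0198
gripper_force: 30.0
```

```bash
python3 - <<'E'
from h import *
s=arm.get_state();print(s['eef_pos'],s['ee_rot'],s['force'],s['width'],totool((.487,.267,.151),s))
I=arm.grab_frame("wrist")[:,:,::-1];cv2.imwrite("pics/mat.png",I)
E
```

```text
[0.4873 0.267  0.1701] [-3.1405 -0.0011 -2.8795] [ 0.159  -0.0001 -1.2111] 0.019812804530608092 [0.0002 0.0001 0.0191]
```

View pics/mat.png

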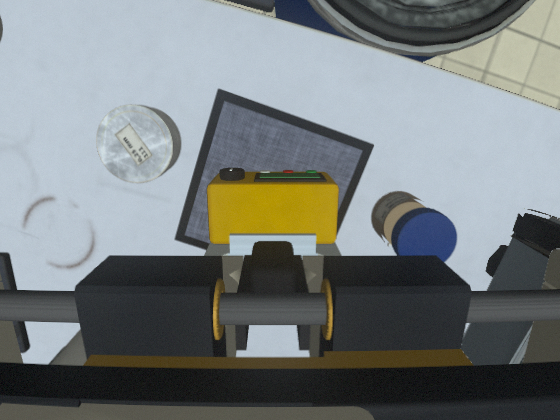

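The unit is over the mat, whose visible corners are (222,90), (372,147) and (178,241). I'll check the centre from those corners.

```bash
python3 - <<'E'
from h import *
s=arm.get_state();c=cam("wrist",s);p=onz(c,[(222,90),(372,147),(178,241)],.003);print(p,(p[1]+p[2])/2)
E
```

```text
[[0.4095 0.2036 0.003 ]
 [0.4213 0.3382 0.003 ]
 [0.5489 0.1937 0.003 ]] [0.4851 0.2659 0.003 ]
```

Request:
send_path(steps=[0,0,0,0.8,0,0,0,0,1.4,0,0,0,0,1.7,0,0,0,0,1.9,0,0,0,0,1.9,0,0,0,0,1.9,0])

```text
t: 6.43
eef_pos: [0.4873, 0.2671, 0.1515]
ee_rot: [3.141, 0.0, -2.88]
force: [-0.5, 0.1, -2.3]
width: 0.0195
gripper_force: 30.0
```

Scaled: 0.002 m is 0.2, 0.001 m is 0.1.

Request:
send_path(steps=[0,0,0,0.1,0,0,0,0,0.2,0,0,0,0,0.2,0])

```text
t: 6.68
eef_pos: [0.4879, 0.2674, 0.1512]
ee_rot: [3.141, 0.002, -2.879]
force: [-3.4, -1.6, 9.6]
width: 0.0195
gripper_force: 30.0
```

Request:
send_path(steps=[0,0,0,0.1,0,0,0,0,0.2,0,0,0,0,0.2,0])

```text
t: 6.93
eef_pos: [0.4891, 0.2678, 0.1512]
ee_rot: [3.141, 0.005, -2.878]
force: [-3.9, -3.5, 20.8]
width: 0.0198
gripper_force: 30.0
```

Contact at TCP z ≈ 0.151. I'll relieve the press, open, and retreat upward.

Request:
send_path(steps=[0,0,0,-0.3,0,0,0,0,-0.3,0,0.06,0,0,-0.3,0,0.06,0,0,-0.3,0,0.06,0,0,-0.3,0,0.06,0,0,-0.3,0,0.06,0,0,-2,0,0.06,0,0,-5,0,0.06,0,0,-9,0,0.06,0,0,-13,0,0.06,0,0,-15,0,0.06,0,0,-15,0])

```text
t: 7.93
eef_pos: [0.4892, 0.2683, 0.3032]
ee_rot: [3.138, 0.008, -2.879]
force: [1.3, 0.6, 1.1]
width: 0.0598
gripper_force: 0.0
```

```bash
python3 - <<'E'
from m import *
s=arm.get_state();I=arm.grab_frame("wrist")[:,:,::-1].copy();cv2.imwrite("pics/y_on_mat.png",I);c=cam("wrist",s)
h=cv2.cvtColor(I,cv2.COLOR_BGR2HSV);b=blobs(cv2.inRange(h,(18,120,60),(35,255,255)))[0];r=cv2.minAreaRect(b)
print(s["eef_pos"],r,onz(c,[r[0]],.058));p=onz(c,cv2.boxPoints(r),.058);print(p)
for q in((.44,-.10,.31),(.44,-.20,.31)):print(totool(q,s))
E
```

```text
[0.4892 0.2683 0.3032] ((271.5, 168.5), (43.0, 81.0), 90.0) [[0.476  0.2647 0.058 ]]
[[0.4648 0.2169 0.058 ]
 [0.4424 0.3005 0.058 ]
 [0.4875 0.3141 0.058 ]
 [0.5106 0.2277 0.058 ]]
[ 0.143  -0.3429 -0.0091]
[ 0.1689 -0.4395 -0.0097]
```

Yellow stands upright, centred within 3 mm. Before approaching blue I need the height of the shaker base's front face next to it, from the wb edges.

```bash
python3 - <<'E'
from m import *
b=onz(cb,[(0,180),(140,222)],0);n=np.cross(b[1]-b[0],[0,0,1.]);n/=np.linalg.norm(n)
o,d=rays(cb,[(0,222),(140,262)]);print(b,[o+q*(n@(b[0]-o))/(n@q) for q in d])
I=cv2.cvtColor(cv2.imread("pics/wb.png"),cv2.COLOR_BGR2GRAY)
for c in(20,90,130):print(c,I[165:300:3,c])
h=cv2.cvtColor(cv2.imread("pics/top0.png"),cv2.COLOR_BGR2GRAY)
for c in(385,420):print(c,h[215:250,c])
print(h[235,360:385],h[200,360:400])
E
```

```text
[[ 0.5067 -0.5469  0.    ]
 [ 0.5121 -0.3513  0.    ]] [array([ 0.509 , -0.4643,  0.1094]), array([ 0.5131, -0.3127,  0.1057])]
20 [158 158 158 157 161 159 148 156  44  46  44  43  42  43  41  40  41  44
  45  43  61  64  61  39  67  68  68  68  64  68  14  17  16   5  12  18
  14  13   3  16  26  26  32  33  32]
90 [157 159 157 157 155 156 160 159 157 154 159 156 157 158  50  49  47  48
  46  48  43  47  44  43  47  45  57  54  54  47  27  21  22  19  11  13
  18  21  45  49  47  47  44  31  46]
130 [157 159 158 156 155 157 156 156 159 157 155 160 159 155 157 156 156 123
  53  52  54 111  87  81 101 102  48  44  49  52  55  57  52  36  65  66
  68  67  69  64  66  70  64  30  42]
385 [101 100  97  91  92  91  83  77  74  65  56  48  52  51  44  27  44  38
  41  30  26  28  24  27  30  28  20  33  75  95 151 148 151 151 147]
420 [121 123 122 125 124 127 126 128 124 112  52  52  50  46  31  41  38  41
  40  29  31  43  46  85 100  99  72  35  96 150 149 147 149 151 155]
[153 149 151 153 150 150 153 152 151 152  74  20  10  16  18  29  26  28
  26  21  28  25  26  26  27] [150 150 148 148 149 149 148 152 150  59  10  19  44  40  30  28  49  46
  48  47  47  51  54  92 106 125 121 120 120 121 125 119 120 121 122 122
 122 124 123 123]
```

```bash
python3 -c "
from h import *
s=arm.get_state();print(totool((.4605,-.2315,.27),s))"
```

```text
[ 0.1561 -0.4752  0.0283]
```

Scaled: -0.475 m is -47.5, 0.156 m is 15.6.

Request:
send_path(steps=[0.06,15.6,-47.5,2.8,-0.41,0.06,15.6,-47.5,2.8,-0.41,0.06,15.6,-47.5,2.8,-0.41,0.06,15.6,-47.5,2.8,-0.41,0.06,15.6,-47.5,2.8,-0.41,0.06,15.6,-47.5,2.8,-0.41,0.06,15.6,-47.5,2.8,-0.41,0.06,15.6,-47.5,2.8,-0.41,0.06,15.6,-47.5,2.8,-0.41,0.06,15.6,-47.5,2.8,-0.41,0.06,15.6,-47.5,2.8,-0.41,0.06,15.6,-47.5,2.8,-0.41,0.06,15.6,-47.5,2.8,-0.41,0.06,15.6,-47.5,2.8,-0.41,0.06,15.6,-47.5,2.8,-0.41,0.06,15.6,-47.5,2.8,-0.41])

```text
t: 9.32
eef_pos: [0.4594, -0.2313, 0.2688]
ee_rot: [3.141, -0.0, -2.469]
force: [-0.6, 0.4, -1.0]
width: 0.06
gripper_force: 0.0
```

```bash
python3 - <<'E'
from m import *
s=arm.get_state();I=arm.grab_frame("wrist")[:,:,::-1].copy();cv2.imwrite("pics/wb2.png",I);c=cam("wrist",s)
json.dump({k:np.array(s[k]).tolist() for k in("eef_pos","ee_rot")},open("wb2.json","w"))
print(s["eef_pos"],s["ee_rot"])
print(proj(c,[[.4605,-.2315,.154],[.4605,-.2315,.118]]))
m=cv2.inRange(I,(0,0,0),(45,45,45));m[:170]=0;m[262:]=0;m[:,:200]=0;m[:,340:]=0
for b in blobs(m,60):
    print(cv2.boundingRect(b),cv2.approxPolyDP(b,3,True)[:,0].tolist())
h=cv2.cvtColor(I,cv2.COLOR_BGR2HSV);b=blobs(cv2.inRange(h,(100,120,40),(125,255,255)))
for q in b[:2]:print("blue",cv2.minAreaRect(q),cv2.approxPolyDP(q,3,True)[:,0].tolist())
g=cv2.cvtColor(I,cv2.COLOR_BGR2GRAY);
for col in(262,272,282):print(col,g[195:265:2,col])
E
```

```text
[ 0.4594 -0.2313  0.2688] [ 3.1408 -0.0004 -2.4692]
[[271.66   217.0785]
 [271.7275 205.0269]]
blue ((489.69927978515625, 192.8689727783203), (131.50335693359375, 147.6351776123047), 8.212780952453613) [[464, 122], [441, 149], [433, 150], [428, 174], [527, 267], [543, 275], [538, 225], [542, 202], [559, 173], [559, 129]]
blue ((270.5, 185.5), (41.0, 87.0), 90.0) [[227, 167], [231, 206], [243, 205], [244, 191], [296, 191], [297, 206], [312, 204], [311, 165]]
262 [157  44  48  48  46  50  56  55  59  58  61  57  59  57  60  57  60  76
 186 187 184 186 187 187 183 183 185 185 188 184 187 186 188 189 187]
272 [155  46  43  47  46  49  55  58  57  58  59  57  58  57  58  60  59  76
 187 187 188 187 186 185 186 186 188 189 189 191 188 188 188 189 186]
282 [178 176 118  96  78  61  60  52  54  57  54  59  55  58  57  59  90 185
 185 185 187 189 188 191 188 187 188 187 187 186 186 187 188 187 189]
```

```bash
python3 - <<'E'
from m import *
s=L("wb2.json");c=cam("wrist",s);I=cv2.imread("pics/wb2.png");g=cv2.cvtColor(I,cv2.COLOR_BGR2GRAY)
h=cv2.cvtColor(I,cv2.COLOR_BGR2HSV)
for r in(200,205,212,218,224):
    z=np.where(g[r,240:300]<115)[0]+240;z=z[(z>248)&(z<292)];print(r,z.min(),z.max())
for col in(258,262,266,270,274,278):
    z=np.where(g[192:240,col]<115)[0]+192;print(col,z.min(),z.max(),end=" | ")
z=onz(c,[(258,229.7),(280,228.7)],.154);print(z,z.mean(0))
# blue housing front-top edge and back plate
bb=onz(c,[(227,167),(311,165)],.055);d=bb[0]-bb[1];print("front",bb,np.linalg.norm(d),np.degrees(np.arctan2(-d[0],d[1]))%180)
E
```

```text
200 258 282
205 258 282
212 257 283
218 257 283
224 257 283
258 200 228 | 262 196 229 | 266 196 229 | 270 196 229 | 274 196 229 | 278 196 229 | [[ 0.4746 -0.2334  0.154 ]
 [ 0.4637 -0.2209  0.154 ]] [ 0.4692 -0.2272  0.154 ]
front [[ 0.4704 -0.2807  0.055 ]
 [ 0.4167 -0.2165  0.055 ]] 0.08362493739122928 39.877024266589274
```

Scaled: -0.002 m is -0.2, 0.12 m is 12.

Request:
send_path(steps=[0.06,0,-0.2,4,-0.024,0.06,0,-0.2,8,-0.024,0.06,0,-0.2,12,-0.024,0.06,0,-0.2,12,-0.024,0.06,0,-0.2,12,-0.024,0.06,0,-0.2,12,-0.024])

```text
t: 9.87
eef_pos: [0.4624, -0.2334, 0.1515]
ee_rot: [-3.139, 0.001, -2.444]
force: [0.2, -1.1, 1.0]
width: 0.06
gripper_force: 0.0
```

```bash
python3 -c "
from h import *
s=arm.get_state();print(s['eef_pos'],s['ee_rot'],s['force'])"
```

```text
[ 0.4624 -0.2334  0.1515] [-3.1395  0.0008 -2.4435] [ 0.1566 -1.0793  1.0259]
```

Scaled: 0.002 m is 0.2.

Request:
send_path(steps=[0,0,0,0.2,0,0,0,0,0.2,0,0,0,0,0.2,0,0,0,0,0.2,0,0,0,0,0.2,0,0,0,0,0.2,0,0,0,0,0.2,0,0,0,0,0.2,0], force=30)

```text
t: 10.53
eef_pos: [0.4606, -0.2338, 0.1474]
ee_rot: [3.141, -0.0, -2.446]
force: [-0.4, -0.0, 1.7]
width: 0.0198
gripper_force: 29.9
```

```bash
python3 -c "
from h import *
s=arm.get_state();print(s['eef_pos'],s['ee_rot'],s['force'],s['moment'],s['width'])"
```

```text
[ 0.4606 -0.2338  0.1474] [ 3.1415 -0.0002 -2.4459] [-0.4201 -0.0194  1.727 ] [ 0.0914  0.2762 -0.0042] 0.019750025899336023
```

Blue is gripped and aligned. Next I'll measure the stand's yaw and centreline from the board's front top edge in the first yellow view.

```bash
python3 - <<'E'
from m import *
g=cv2.cvtColor(cv2.imread("pics/wy.png"),cv2.COLOR_BGR2GRAY).astype(int)
for col in(196,200,208,216,330,340,350,353):print(col,g[245:270,col])
for r in(256,260,262):print(r,g[r,184:196],g[r,350:362])
e=onz(cy,Y([(20,350),(687,361)]),.156);d=e[0]-e[1];print(e,np.linalg.norm(d),np.degrees(np.arctan2(-d[0],d[1]))+180,e.mean(0))
yd=np.array([-np.sin(.2615),np.cos(.2615)]);print("y board",e.mean(0)[:2]@yd,"yellow TCP",np.array([.6695,-.0258])@yd,"plate",np.array([.6892,-.0215])@yd)
E
```

```text
196 [ 50  50  46  47  47  46  51  66  89  87  85  84  85  86  82  87  85  82
  94 123 149 149 149 153 149]
200 [ 48  51  49  50  52  51  51  65  87  86  88  88  87  83  86  87  85  86
  89 117 150 148 150 151 149]
208 [ 50  45  53  47  50  47  46  61  84  85  85  87  85  84  86  84  84  86
  85 110 149 151 149 150 151]
216 [ 49  48  46  50  50  49  52  58  80  82  87  86  87  86  86  88  84  84
  86  85 122 149 149 150 149]
330 [ 55  47  50  49  50  54  54  51  50  56  78  91  88  93  85  87  91  89
  90  90  89  87 113 151 153]
340 [ 49  53  49  52  54  51  51  49  52  55  73  86  84  87  90  88  88  90
  88  89  87 100 132 152 149]
350 [107  74  53  51  55  53  50  57  53  53  69  86  88  86  86  88  88  87
  88  91  89  99 130 150 151]
353 [152 151 150 146 124 108  72  50  54  57  68  88  91  89  91  91  87  87
  85  90  90  95 126 151 151]
256 [58 59 62 63 57 70 80 86 88 85 84 83] [ 86  89  85  88  86  88 100 134 153 150 149 149]
260 [62 60 58 59 62 64 80 84 84 87 84 86] [ 88  89  90  91  92  89 106 139 151 150 146 149]
262 [62 60 62 59 57 75 77 84 83 88 82 84] [ 87  89  84  87  91  89 102 138 149 150 151 151]
[[ 0.712  -0.0925  0.156 ]
 [ 0.6751  0.0503  0.156 ]] 0.1474210020213346 14.494485391536301 [ 0.6935 -0.0211  0.156 ]
y board -0.1996766480397942 yellow TCP -0.1980086170063604 plate -0.1989478409321044
```

The rows are not in the units I measure in: shifts go in cm. I convert before sending: -0.06 m is -6, -0.14 m is -14.

Request:
send_path(steps=[0,0,0,-2,0,0,0,0,-6,0,0,0,0,-10,0,0,0,0,-14,0,0,0,0,-14,0])

```text
t: 10.95
eef_pos: [0.4638, -0.2351, 0.2955]
ee_rot: [-3.131, 0.006, -2.445]
force: [1.5, -0.0, -0.7]
width: 0.0199
gripper_force: 29.9
```

```bash
python3 -c "
from h import *
s=arm.get_state();print(s['eef_pos'],s['force'],s['width'],s['gripper_force'],totool((.53,-.10,.287),s),totool((.6212,-.0387,.287),s),-2.888-s['ee_rot'][2])"
```

```text
[ 0.4638 -0.2351  0.2955] [ 1.476  -0.0102 -0.7215] 0.019906784813509094 29.91455912590027 [-0.1374  0.0612  0.0087] [-0.2467  0.0497  0.0095] -0.44320642378235275
```

Scaled: -0.12 m is -12, -0.247 m is -24.7.

Request:
send_path(steps=[0,-3,1.5,0,0.06,0,-6,3,0,0.12,0,-9,4,0,0.18,0,-12,5,0,0.24,0,-15,5,0,0.3,0,-18,5,0,0.36,0,-21,5,0,0.42,0,-23,5,0,0.443,0,-24.7,5,0,0.443,0,-24.7,5,0,0.443,0,-24.7,5,0,0.443,0,-24.7,5,0,0.443])

```text
t: 11.95
eef_pos: [0.6176, -0.0372, 0.2865]
ee_rot: [3.141, -0.002, -2.889]
force: [0.2, 0.8, -2.1]
width: 0.0197
gripper_force: 30.0
```

```bash
python3 -c "
from h import *
s=arm.get_state();print(s['eef_pos'],s['ee_rot'],s['force'],s['width'],totool((.6212,-.0387,.207),s),totool((.6696,-.0262,.207),s))"
```

```text
[ 0.6176 -0.0372  0.2865] [ 3.1414 -0.0017 -2.8887] [ 0.1514  0.8213 -2.0522] 0.019663074607475357 [-0.0032 -0.0024  0.0795] [-0.0532 -0.0024  0.0794]
```

Descend to entry height at standoff and settle, then look numerically for the studs and plate.

Scaled: 0.079 m is 7.9, 0.06 m is 6.

Request:
send_path(steps=[0,-0.3,-0.2,3,0,0,-0.3,-0.2,6,0,0,-0.3,-0.2,7.9,0,0,-0.3,-0.2,7.9,0,0,-0.3,-0.2,7.9,0,0,-0.3,-0.2,7.9,0])

```text
t: 12.45
eef_pos: [0.6224, -0.0386, 0.2102]
ee_rot: [-3.141, 0.002, -2.889]
force: [0.5, -0.8, -1.9]
width: 0.0199
gripper_force: 30.0
```

```bash
python3 - <<'E'
from m import *
for i in range(1):
    s=arm.get_state();print(s['eef_pos'],s['ee_rot'],s['force'],s['moment'],totool((.6212,-.0387,.207),s))
I=arm.grab_frame("wrist")[:,:,::-1].copy();cv2.imwrite("pics/so.png",I);c=cam("wrist",s)
h=cv2.cvtColor(I,cv2.COLOR_BGR2HSV)
for b in blobs(cv2.inRange(h,(100,120,30),(125,255,255)),200)[:3]:print("blue",cv2.boundingRect(b),cv2.approxPolyDP(b,3,True)[:,0].tolist())
for b in blobs(cv2.inRange(h,(12,70,50),(32,255,255)),10)[:6]:print("brass",cv2.boundingRect(b))
xd=np.array([np.cos(.253),np.sin(.253),0]);P=np.array([.6696,-.0262,0])
yd=np.array([-xd[1],xd[0],0]);print(proj(c,[P+.0125*xd+q*yd+[0,0,.14] for q in(-.025,.025)]))
E
```

```text
[ 0.6224 -0.0386  0.2102] [-3.1408  0.0023 -2.8889] [ 0.5026 -0.8381 -1.9445] [ 0.0367 -0.0436  0.0143] [0.0011 0.0002 0.0032]
blue (207, 182, 132, 64) [[207, 189], [211, 244], [227, 245], [230, 240], [314, 239], [317, 245], [330, 245], [335, 241], [338, 190], [334, 185], [254, 186], [252, 182], [248, 186]]
brass (83, 349, 390, 20)
brass (212, 279, 13, 61)
brass (320, 279, 13, 61)
[[235.6146 321.3284]
 [309.6672 321.3526]]
```

Request:
send_path(steps=[0,0,0,0,0,0,0,0,0,0,0,0,0,0,0])

```text
t: 12.75
eef_pos: [0.622, -0.0381, 0.2093]
ee_rot: [-3.142, 0.002, -2.889]
force: [-0.3, -0.2, -2.8]
width: 0.0195
gripper_force: 30.0
```

```bash
python3 -c "
from h import *
s=arm.get_state();print(s['eef_pos'],totool((.6212,-.0387,.207),s),totool((.6696,-.0262,.207),s))"
```

```text
[ 0.622  -0.0381  0.2093] [ 0.0009 -0.0004  0.0023] [-0.0491 -0.0004  0.0024]
```

Scaled: -0.034 m is -3.4, -0.032 m is -3.2.

Request:
send_path(steps=[0,-1.2,0,0.2,0,0,-2.4,0,0.2,0,0,-3.2,0,0.2,0,0,-3.4,0,0.2,0,0,-3.4,0,0.2,0,0,-3.4,0,0.2,0])

```text
t: 13.25
eef_pos: [0.6543, -0.0297, 0.206]
ee_rot: [3.141, -0.001, -2.889]
force: [-0.2, -0.3, -1.7]
width: 0.0193
gripper_force: 30.0
```

```bash
python3 -c "
from h import *
s=arm.get_state();print(s['eef_pos'],s['ee_rot'],totool((.6696,-.0262,.207),s))"
```

```text
[ 0.6543 -0.0297  0.206 ] [ 3.1414 -0.0008 -2.8888] [-0.0157 -0.0005 -0.001 ]
```

Scaled: -0.008 m is -0.8, -0.006 m is -0.6.

Request:
send_path(steps=[0,-0.3,0,0,0,0,-0.6,0,0,0,0,-0.8,0,0,0,0,-0.8,0,0,0])

```text
t: 13.58
eef_pos: [0.6627, -0.0276, 0.2064]
ee_rot: [-3.142, 0.0, -2.889]
force: [-0.4, 0.6, -2.3]
width: 0.0196
gripper_force: 30.0
```

```bash
python3 -c "
from h import *
s=arm.get_state();print(s['eef_pos'],s['ee_rot'],s['force'],totool((.6696,-.0262,.207),s))"
```

```text
[ 0.6627 -0.0276  0.2064] [-3.1415  0.0002 -2.8888] [-0.4243  0.6079 -2.2863] [-0.0071 -0.0004 -0.0006]
```

No contact force past the head plane. Continuing in.

Request:
send_path(steps=[0,-0.2,0,0,0,0,-0.4,0,0,0,0,-0.6,0,0,0,0,-0.7,0,0,0,0,-0.7,0,0,0])

```text
t: 14.0
eef_pos: [0.6693, -0.0259, 0.2063]
ee_rot: [3.142, 0.0, -2.889]
force: [-0.5, 0.3, -2.1]
width: 0.0196
gripper_force: 30.0
```

```bash
python3 -c "
from h import *
s=arm.get_state();print(s['eef_pos'],s['ee_rot'],s['force'],totool((.6696,-.0262,.207),s))"
```

```text
[ 0.6693 -0.0259  0.2063] [ 3.1416  0.     -2.8888] [-0.5151  0.3359 -2.0885] [-0.0002 -0.0004 -0.0007]
```

Request:
send_path(steps=[0,-0.2,0,0,0,0,-0.4,0,0,0,0,-0.4,0,0,0])

```text
t: 14.25
eef_pos: [0.6723, -0.0251, 0.2061]
ee_rot: [3.142, -0.002, -2.889]
force: [-4.2, -1.4, -0.7]
width: 0.0197
gripper_force: 30.0
```

```bash
python3 -c "
from h import *
s=arm.get_state();print(s['eef_pos'],s['ee_rot'],s['force'],totool((.6696,-.0262,.207),s))"
```

```text
[ 0.6723 -0.0251  0.2061] [ 3.1415 -0.0022 -2.889 ] [-4.1989 -1.3706 -0.7258] [ 0.0028 -0.0004 -0.0009]
```

The plate touches the board (~4 N), so the heads are through. I'll back off 2 mm and lower.

Scaled: 0.003 m is 0.3, 0.008 m is 0.8.

Request:
send_path(steps=[0,0.2,0,0,0,0,0.2,0,0.3,0,0,0.2,0,0.6,0,0,0.2,0,0.8,0,0,0.2,0,0.8,0])

```text
t: 14.67
eef_pos: [0.6708, -0.0254, 0.1975]
ee_rot: [3.141, -0.001, -2.889]
force: [-0.1, -0.1, -3.7]
width: 0.02
gripper_force: 30.0
```

```bash
python3 -c "
from h import *
s=arm.get_state();print(s['eef_pos'],s['ee_rot'],s['force'],s['moment'])"
```

```text
[ 0.6708 -0.0254  0.1975] [ 3.1414 -0.0008 -2.8888] [-0.0747 -0.0536 -3.7106] [-0.0225  0.0558 -0.02  ]
```

Request:
send_path(steps=[0,0,0,0.3,0,0,0,0,0.6,0,0,0,0,0.8,0,0,0,0,0.8,0,0,0,0,0.8,0])

```text
t: 15.08
eef_pos: [0.6711, -0.0254, 0.1903]
ee_rot: [3.142, 0.0, -2.889]
force: [-0.7, 0.1, -3.4]
width: 0.0198
gripper_force: 30.0
```

```bash
python3 -c "
from h import *
s=arm.get_state();print(s['eef_pos'],s['ee_rot'],s['force'],s['moment'])"
```

```text
[ 0.6711 -0.0254  0.1903] [ 3.1416  0.     -2.8888] [-0.6788  0.0889 -3.3515] [-0.0465  0.0128  0.0018]
```

Scaled: 0.002 m is 0.2, 0.001 m is 0.1.

Request:
send_path(steps=[0,0,0,0.1,0,0,0,0,0.2,0,0,0,0,0.2,0,0,0,0,0.2,0])

```text
t: 15.42
eef_pos: [0.6712, -0.0255, 0.1897]
ee_rot: [-3.141, 0.001, -2.888]
force: [-3.4, 0.4, 5.0]
width: 0.02
gripper_force: 30.0
```

Request:
send_path(steps=[0,0,0,0.1,0,0,0,0,0.2,0,0,0,0,0.2,0])

```text
t: 15.67
eef_pos: [0.6712, -0.0255, 0.1894]
ee_rot: [-3.141, 0.002, -2.888]
force: [-8.2, 1.0, 14.4]
width: 0.0198
gripper_force: 30.0
```

```bash
python3 -c "
from h import *
s=arm.get_state();print(s['eef_pos'],s['ee_rot'],s['force'],s['moment'])"
```

```text
[ 0.6712 -0.0255  0.1894] [-3.1407  0.0021 -2.888 ] [-8.196   0.9667 14.3705] [0.779  2.7981 0.05  ]
```

Firmly home at TCP z ≈ 0.1895 (the yellow unit hung at 0.189). I'll unload, release and rise.

Scaled: -0.12 m is -12, -0.08 m is -8.

Request:
send_path(steps=[0,0,0,-0.3,0,0,0,0,-0.3,0,0.06,0,0,-0.3,0,0.06,0,0,-0.3,0,0.06,0,0,-0.3,0,0.06,0,0,-0.3,0,0.06,0,0,-0.3,0,0.06,0,0,-2,0,0.06,0,0,-5,0,0.06,0,0,-8,0,0.06,2,0,-12,0,0.06,2,0,-12,0,0.06,2,0,-12,0,0.06,2,0,-12,0])

```text
t: 16.83
eef_pos: [0.6516, -0.0304, 0.3069]
ee_rot: [3.141, 0.002, -2.889]
force: [0.4, -0.6, -0.6]
width: 0.06
gripper_force: 0.0
```

```bash
python3 - <<'E'
from m import *
s=arm.get_state();I=arm.grab_frame("wrist")[:,:,::-1].copy();cv2.imwrite("pics/end.png",I);c=cam("wrist",s)
print(s['eef_pos'],s['ee_rot'],s['force'])
h=cv2.cvtColor(I,cv2.COLOR_BGR2HSV);g=cv2.cvtColor(I,cv2.COLOR_BGR2GRAY)
for b in blobs(cv2.inRange(h,(100,120,30),(125,255,255)),200)[:2]:print("blue",cv2.boundingRect(b))
for b in blobs(cv2.inRange(h,(12,70,50),(32,255,255)),10)[:6]:print("brass",cv2.boundingRect(b))
xd=np.array([np.cos(.2535),np.sin(.2535),0]);yd=np.array([-xd[1],xd[0],0]);P=np.array([.6675,-.0265,.042])
print("pred lug back-top, plate corners",proj(c,[P+.010*xd+[0,0,.154]]+[P+.022*xd+q*yd+[0,0,.118] for q in(-.045,.045)]))
for col in(262,270,278):
    z=np.where(g[200:275,col]<110)[0]+200;print(col,z.min(),z.max())
print([int(np.where(g[190:280,col]>165)[0].max()+190) for col in(225,235,310,320)])
t=arm.grab_frame("top")[:,:,::-1];cv2.imwrite("pics/top9.png",t);ht=cv2.cvtColor(t,cv2.COLOR_BGR2HSV)
for b in blobs(cv2.inRange(ht,(18,120,80),(35,255,255)),60):print("yel",cv2.minAreaRect(b),onz(cam("top"),[cv2.minAreaRect(b)[0]],.058))
E
```

```text
[ 0.6516 -0.0304  0.3069] [ 3.1413  0.0015 -2.8889] [ 0.3551 -0.6335 -0.5628]
blue (229, 176, 88, 49)
brass (174, 346, 384, 23)
brass (504, 79, 56, 42)
brass (126, 278, 25, 61)
brass (395, 278, 25, 61)
brass (236, 230, 11, 10)
brass (299, 230, 9, 10)
pred lug back-top, plate corners [[271.9108 250.7145]
 [219.7652 248.0411]
 [324.2099 247.9539]]
262 200 262
270 200 262
278 200 262
[250, 250, 275, 276]
```

```bash
python3 - <<'E'
from m import *
t=cv2.imread("pics/top9.png");ht=cv2.cvtColor(t,cv2.COLOR_BGR2HSV);print(proj(ct,[[.478,.265,.058]]),proj(cs,[[.478,.265,.058]]))
for b in blobs(cv2.inRange(ht,(15,90,50),(38,255,255)),20):print("yel top",cv2.minAreaRect(b),onz(ct,[cv2.minAreaRect(b)[0]],.058))
S=arm.grab_frame("scene")[:,:,::-1];h=cv2.cvtColor(S,cv2.COLOR_BGR2HSV)
for b in blobs(cv2.inRange(h,(18,120,60),(35,255,255)),40):print("yel scene",cv2.boundingRect(b))
for b in blobs(cv2.inRange(h,(100,140,40),(125,255,255)),40):print("blue scene",cv2.boundingRect(b))
E
```

```text
[[178.9457 254.6729]] [[248.2507 301.7948]]
yel top ((170.67098999023438, 179.09658813476562), (66.0083999633789, 66.74736785888672), 78.27488708496094) [[0.6977 0.2909 0.058 ]]
yel top ((190.9141082763672, 256.203369140625), (131.76071166992188, 56.5477180480957), 76.86598205566406) [[0.473  0.2309 0.058 ]]
yel top ((192.79803466796875, 92.90846252441406), (29.832843780517578, 49.35837936401367), 76.50426483154297) [[0.9644 0.2291 0.058 ]]
yel top ((225.57925415039062, 336.25677490234375), (82.76106262207031, 33.52007293701172), 76.4295654296875) [[0.2492 0.1362 0.058 ]]
yel top ((196.31515502929688, 366.572265625), (71.61368560791016, 37.97309112548828), 88.87670135498047) [[0.1674 0.2188 0.058 ]]
yel top ((545.5384521484375, 176.69232177734375), (56.08921432495117, 6.6679487228393555), 78.69007110595703) [[ 0.6828 -0.8526  0.058 ]]
yel top ((246.39974975585938, 135.3963165283203), (20.130035400390625, 38.634891510009766), 85.76361083984375) [[0.8242 0.0684 0.058 ]]
yel top ((147.60919189453125, 133.30235290527344), (20.393245697021484, 55.274192810058594), 77.73522186279297) [[0.8
[... 1404 characters left out ...]
, 20.920122146606445), 42.273685455322266) [[0.3561 0.267  0.058 ]]
yel top ((218.3529510498047, 116.58824157714844), (10.671567916870117, 15.522278785705566), 14.03624439239502) [[0.8855 0.1513 0.058 ]]
yel top ((201.5875701904297, 229.74085998535156), (29.133596420288086, 10.16685676574707), 70.01689147949219) [[0.5475 0.2003 0.058 ]]
yel top ((229.72296142578125, 108.91215515136719), (19.76209831237793, 12.903488159179688), 54.46232223510742) [[0.9089 0.1173 0.058 ]]
yel top ((123.66874694824219, 182.13223266601562), (22.735416412353516, 8.381489753723145), 17.525569915771484) [[0.6928 0.4306 0.058 ]]
yel scene (233, 289, 31, 41)
blue scene (254, 186, 24, 33)
blue scene (210, 326, 18, 19)
```

The arm blocks the top view. The scene view shows yellow on the mat where predicted, (248,302), and blue on the stand where yellow had been. The robot is clear of everything, so I'm handing in.

```bash
python3 -c "
from station import arm
print(arm.job_done())"
```

```text
the job is handed in; nothing more can be done
None
```

I handed in the job at about 17 s of robot time: the yellow unit stands released and upright on the mat, within about 3 mm of its centre, and the blue unit hangs fully home on both studs. The hand-in returned no verdict, so this rests on my own camera and force readings.

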